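# Bolt the larger kitchen box

### The arm

A 6-joint arm with a two-finger parallel gripper is mounted at the origin on a cart in front of the work surface, level with it; the furniture and walls round the work are solid. World frame = base frame: x ahead of the robot, y to its left, z up, the work surface at z = 0. Lengths are in m, angles in rad, forces in N, time in s.
With the tool pointing down it reaches from about 0.275 to 0.75 m from the base axis. Payload 10.2 kg.
Tool frame: the origin (TCP) lies midway between the tips of the shut fingers; the grasp point (between the pads) lies 19 mm behind it (robot.pinch_z is the z of the grasp point in the tool frame, in m); z points along the fingers, y is the line along which they close (so a half turn about z gives the same grasp; the last joint's range is limited). The gripper opens to 85 mm and grips with 20 to 120 N. Pads are 22 mm wide; open, the fingers measure 114 mm over their backs; the gripper's body (76 mm by 85 mm) begins 54 mm behind the grasp point. The pads swing forward as they close: fully open they stand 13 mm farther back than shut.
Start: joints at [-0.223, 0.313, 1.498, -0, 1.331, -0.223], TCP at [0.525, -0, 0.231] pointing down, gripper open.
Joint ranges: [-2.94, 2.94], [-0.97, 2.17], [0.19, 2.56], [-1.23, 4.37], [0.02, 3.11], [-2.88, 2.88]. Speed limits (rad/s): [2.39, 2.39, 3.01, 3.14, 3.14, 3.14].

### API

Orientations are given as a rotation vector (axis times angle).
In Python, from rig import robot gives the robot as it stands.
- The arm moves only by the shell command python3 -m creep 'ROWS' [OPENING] [FORCE]. ROWS is JSON, a list of rows, each a list of 6 numbers: the shift along the tool's x, y, z in cm, then the turn, a rotation vector about the tool's x, y, z in degrees. A call has 1 to 8 rows; each row shifts and turns the commanded pose from where the row before left it, along the tool's axes as they then stand; what a row does not reach is not made up. A row lasts 1/8 s, in which the tool goes at most 62.5 mm and 10.7 degrees, less where a joint would pass 70% of its speed; a pose out of reach is approached as far as the arm can. A call with a gripper value outside its range is refused whole. OPENING is the closure, from 0 (fully open) to 1 (shut), set as the call begins (- or left out, the last holds). The fingers move at their own pace and stop on an object; FORCE is the grip in N (left out, the last holds). Time passes only in rows, so rows that do not move let the fingers close. It gives the time, the measured TCP pose, the force, the opening and the grip force at its end, in the units of the state.
- robot.state(): the state, without advancing time (a new reading comes with each control period).
- robot.read_camera(name): name is "scene" or "side" or "wrist"; returns (picture, depth): 400x640x3 uint8, blue, green, red; 400x640 float32, m along the optical axis (not along the pixel's ray), 0 where there is no reading.
- robot.camera_params(name): a dict with "K" (3x3 intrinsics, pixels), "rvec" (rotation vector, rad) and "tvec" (3), from world to camera coordinates, as OpenCV has them. Camera axes: x right, y down, z forward; pixel columns grow to the right and rows downward; lengths in m; the calibration is good to about 2 mm. The wrist camera is an equidistant fisheye: a pixel r from the principal point sees the ray r / f radians off the axis. A picture is of the moment at which its call begins: read the wrist's pose just before it. camera_params takes no time and is no camera call; for the wrist camera it gives the pose at the moment of the call.
- robot.sign_off(): hands the job in; it is judged then, once.
The state is a dict: "t": time; "joint_positions": joint angles; "joint_velocities": joint speeds; "effort": joint torques, N m; "tcp_pos": TCP position; "eef_rot": TCP orientation; "force": force on the tool from outside, world axes, zero at the start; "wrist_torque": the same for the moment, N m; "finger_gap": finger opening in m; "gripper_force": force on a finger pad.
Only numpy, scipy, OpenCV 4.12 (cv2) and the standard library are available. Lean on these libraries where they do the work, as an engineer would, in place of code of your own. Each camera call takes 0.05 s, during which the arm holds its last target. There are 200 camera calls.

### The job

Two closed wooden boxes with a barrel bolt on the lid stand on the worktop. Lock the larger one: slide its bolt all the way home through the keeper on the box's front rim, and let go. Leave the smaller box's bolt drawn back as it is.

Things in the scene. Friction and masses are not known exactly. Their poses are not given: they have to be found in the camera images.
- large_box_knob (a point): Centre of the upright steel knob (18 mm across, 32 mm tall) on the larger box's bolt. It lies 48 mm above the lid, 14 mm below the knob's top, 18 mm above its lower edge; guides and keeper stand 23 mm above the lid. Axes of the box: -x along the track from drawn to the keeper and front rim (robot's side), y along the width, z up. A teaspoon lies on the lid, to the left.
- large_box_bolt (a joint): How far the larger box's bolt has been slid, in m: 0 fully drawn back, 0.05 fully home through the keeper at its stop; it starts between 0 and 0.012. It slides in a straight line with about 2 N of friction and stays where it is left (no spring).
- large_box_keeper (a point): Middle of the 20 mm long steel keeper staple on the front rim of the larger wooden box (220 mm front to back, 280 wide, 95 high, fixed, turned up to 25 degrees, left or right of the smaller one); on the bolt's axis, 12 mm above the rim; same axes. Along the track the knob stands 111 mm behind this point when fully drawn, 61 mm when fully home.
- small_box_knob (a point): Centre of the knob on the bolt of the smaller wooden box (165 mm front to back, 170 mm wide, 80 mm high, also fixed), which is to be left alone: a like knob, 14 mm across and 24 mm tall, this point 36 mm above its lid. Same axes as on the larger box.

How it is judged:
By the outcome, as a careful person would: the job done as asked, in the order asked, and still so for the second after the job is handed in, with the robot touching nothing.
It also fails if it takes over 29 s, if anything falls off the work surface, if the arm or the gripper's body presses on something with over 40 N, if the wrist force passes 120 N, or if a joint passes its speed limit or range.

## Working session

There is one attempt and no reset: what is moved stays moved. The work goes in short steps, Python scripts to look and compute and a shell command to move; the robot and the scene stay as the last step left them, time stands still between calls to the robot, and variables do not carry over. Pictures are saved under pics/ and viewed, at most 10 in all, crops included, and the job is handed in when it is done.

```bash
mkdir -p pics; cat > h.py <<'E'
import numpy as np, cv2
from rig import robot
def pts(name,dep=None):
    p=robot.camera_params(name); im,d=robot.read_camera(name)
    K=np.array(p['K']); R=cv2.Rodrigues(np.array(p['rvec'],float))[0]; t=np.array(p['tvec']).ravel()
    v,u=np.mgrid[:400,:640]
    X=np.stack([(u-K[0,2])/K[0,0]*d,(v-K[1,2])/K[1,1]*d,d],-1)
    return im,d,(X-t)@R
E
python3 - <<'E'
from h import *
for n in('scene','side'):
    im,d,P=pts(n); cv2.imwrite(f'pics/{n}.png',im); np.savez(f'{n}.npz',im=im,d=d,P=P)
print(robot.state())
E
```

```text
{'t': 0.1, 'joint_positions': array([-2.23392431e-01,  3.13357071e-01,  1.49837537e+00, -8.08523579e-06,
        1.33099218e+00, -2.23423356e-01]), 'joint_velocities': array([-0.00081523, -0.00098135, -0.00179281,  0.00114546, -0.00091446,
        0.00103664]), 'effort': array([ 2.30574413e-03, -4.12899542e+01, -2.60142785e+01, -1.81123951e-04,
        3.02137116e-03,  1.15447833e-05]), 'tcp_pos': array([5.24765209e-01, 4.30924457e-05, 2.30805854e-01]), 'eef_rot': array([-2.22073053e+00, -2.22080349e+00,  9.57640588e-04]), 'force': array([ 0.06797343, -0.44033898,  0.44865136]), 'wrist_torque': array([ 0.00425118, -0.00519395, -0.0003668 ]), 'gripper_force': 0.0, 'finger_gap': 0.0853274687622228}
```

View pics/scene.png

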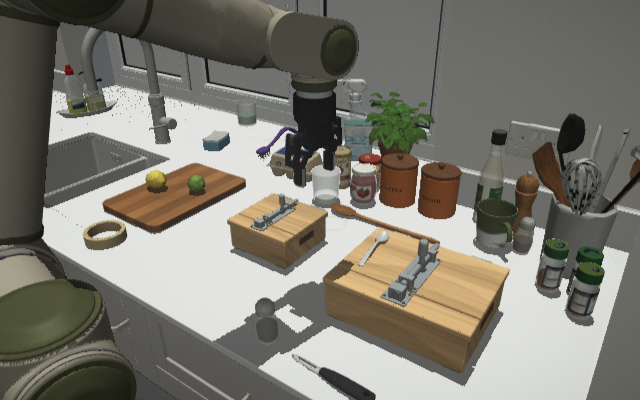

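View pics/side.png

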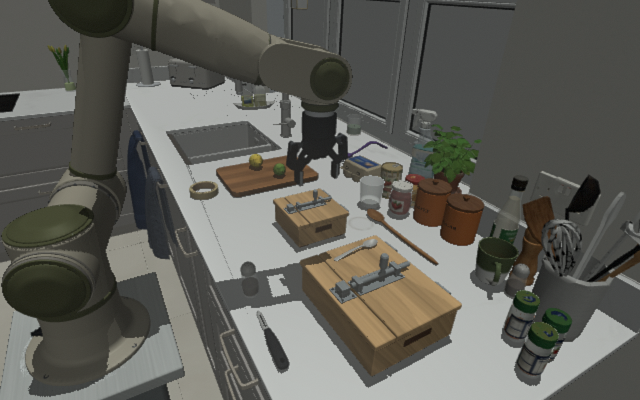

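The larger box is on the robot's right, with its knob at about (423,250) in the scene view and (383,263) in the side view. Its keeper is toward the robot, at about (398,292) in the scene view.

```bash
python3 - <<'E'
from h import *
for n,(u0,u1,v0,v1) in (('scene',(320,515,215,360)),('side',(298,465,228,372))):
    f=np.load(n+'.npz'); P=f['P'][v0:v1,u0:u1].reshape(-1,3); ok=f['d'][v0:v1,u0:u1].ravel()>0; P=P[ok]
    im=f['im'][v0:v1,u0:u1].reshape(-1,3)[ok].astype(int)
    lid=P[(abs(P[:,2]-.095)<.006)]
    print(n,'lid',len(lid),np.median(lid,0), cv2.minAreaRect(lid[:,:2].astype(np.float32)*1000))
    k=P[(P[:,2]>.128)&(P[:,2]<.17)&(np.hypot(*(P[:,:2]-np.median(lid[:,:2],0)).T)<.13)]
    print('knob',len(k),k.mean(0),k.min(0),k.max(0))
    g=P[(P[:,2]>.107)&(P[:,2]<.120)&(np.hypot(*(P[:,:2]-np.median(lid[:,:2],0)).T)<.16)]
    sat=im.max(1)-im.min(1)
    grey=P[(sat<25)&(P[:,2]>.097)&(P[:,2]<.125)&(np.hypot(*(P[:,:2]-np.median(lid[:,:2],0)).T)<.16)]
    for q in(g,grey): print(len(q),cv2.minAreaRect(q[:,:2].astype(np.float32)*1000),cv2.fitLine(q[:,:2].astype(np.float32),cv2.DIST_HUBER,0,.01,.01).ravel())
E
```

```text
scene lid 10314 [ 0.53360473 -0.24442959  0.09642763] ((662.6302490234375, -210.44993591308594), (440.93975830078125, 281.250244140625), 1.5251942873001099)
knob 161 [ 0.56566135 -0.21508373  0.14611617] [ 0.56079189 -0.22255071  0.12856258] [ 0.57561775 -0.2048245   0.15986184]
552 ((550.5469970703125, -167.12393188476562), (188.9147491455078, 120.1626968383789), 1.4342553615570068) [ 0.99994487  0.01050097  0.5312867  -0.21680298]
1565 ((573.5816040039062, -183.21270751953125), (166.62937927246094, 233.99485778808594), 75.94168090820312) [ 0.99999315 -0.00369834  0.5450354  -0.21771453]
side lid 8633 [ 0.53997138 -0.25454413  0.09453553] ((555.8837890625, -213.7261199951172), (227.24993896484375, 282.7951354980469), 1.3203908205032349)
knob 119 [ 0.56601987 -0.21676584  0.14554815] [ 0.55942777 -0.22260489  0.12849417] [ 0.57641127 -0.20770184  0.1582885 ]
538 ((542.4617309570312, -205.7213592529297), (168.4409942626953, 122.86734008789062), 31.53318214416504) [ 0.9995428   0.03023729  0.52819836 -0.21724424]
1152 ((545.1571655273438, -172.4744110107422), (194.59385681152344, 131.26025390625), 2.2582216262817383) [ 0.9999593  0.0090205  0.5211459 -0.2183852]
```

Both views put the knob at about (0.568, -0.215, 0.143) with the box turned about 1.4°. The fingers already close along world x, which is the track, so no turn is needed.

```bash
python3 -m creep '[[-3.6,0.72,0,0,0,0],[-3.6,0.72,0,0,0,0],[-3.6,0.72,0,0,0,0],[-3.6,0.72,0,0,0,0],[-3.6,0.72,0,0,0,0],[-3.45,0.7,0,0,0,0],[0,0,0,0,0,0],[0,0,0,0,0,0]]' 0 30
python3 - <<'E'
from h import *
p=robot.camera_params('wrist'); im,d=robot.read_camera('wrist'); cv2.imwrite('pics/w1.png',im)
print({k:np.round(v,3).tolist() for k,v in p.items() if not isinstance(v,str)},robot.state()['tcp_pos'],robot.state()['eef_rot'])
E
```

```text
t: 1.1
tcp_pos: [0.5678, -0.2139, 0.231]
eef_rot: [-2.221, -2.221, 0.0]
force: [0.5, 0.4, 0.4]
finger_gap: 0.0851
gripper_force: 0.0
{'K': [[309.707, 0.0, 322.524], [0.0, 309.707, 199.439], [0.0, 0.0, 1.0]], 'rvec': [-2.83, -0.0, 0.001], 'tvec': [-0.568, -0.244, 0.316]} [ 0.56792895 -0.21359185  0.23120338] [-2.22020798e+00 -2.22191463e+00 -7.35642359e-05]
```

View pics/w1.png

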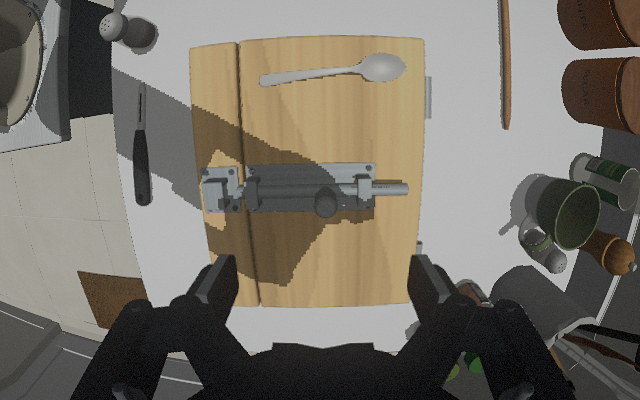

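The wrist view shows the knob at about (326,206), centred between the fingers. The keeper is to the left (robot side), and the spoon is clear of the fingers. I'll descend and grip.

```bash
python3 -m creep '[[0,0,2.0,0,0,0],[0,0,2.0,0,0,0],[0,0,2.0,0,0,0],[0,0,2.0,0,0,0],[0,0,1.5,0,0,0],[0,0,0.7,0,0,0],[0,0,0,0,0,0],[0,0,0,0,0,0]]' 0 30; python3 -m creep '[[0,0,0,0,0,0],[0,0,0,0,0,0],[0,0,0,0,0,0],[0,0,0,0,0,0],[0,0,0,0,0,0],[0,0,0,0,0,0],[0,0,0,0,0,0],[0,0,0,0,0,0]]' 1 30
```

```text
t: 2.15
tcp_pos: [0.5683, -0.2147, 0.1301]
eef_rot: [2.221, 2.221, 0.0]
force: [-0.2, -0.1, -0.5]
finger_gap: 0.0853
gripper_force: 0.0
t: 3.15
tcp_pos: [0.5682, -0.2146, 0.1295]
eef_rot: [2.221, 2.221, 0.0]
force: [-0.2, 0.4, 3.9]
finger_gap: 0.0168
gripper_force: 29.5
```

```bash
python3 -m creep '[[0,-0.6,0,0,0,0],[0,-0.6,0,0,0,0],[0,-0.6,0,0,0,0],[0,-0.6,0,0,0,0],[0,-0.6,0,0,0,0],[0,-0.5,0,0,0,0],[0,0,0,0,0,0],[0,0,0,0,0,0]]'; python3 -m creep '[[0,-0.2,0,0,0,0],[0,-0.2,0,0,0,0],[0,-0.2,0,0,0,0],[0,0,0,0,0,0]]'
```

```text
t: 4.15
tcp_pos: [0.5322, -0.2153, 0.1295]
eef_rot: [2.222, 2.221, -0.003]
force: [-1.9, -5.3, 5.5]
finger_gap: 0.0171
gripper_force: 29.7
t: 4.65
tcp_pos: [0.529, -0.2154, 0.1296]
eef_rot: [2.218, 2.216, 0.004]
force: [16.9, -5.8, -4.0]
finger_gap: 0.0167
gripper_force: 29.6
```

```bash
python3 -m creep '[[0,-0.2,0,0,0,0],[0,0,0,0,0,0]]'; python3 - <<'E'
from h import *
for n in('scene','side'):
    f=np.load(n+'.npz'); P=f['P'].reshape(-1,3)[f['d'].ravel()>0]
    P=P[(P[:,2]>.108)&(P[:,2]<.124)&(P[:,0]>.42)&(P[:,0]<.65)&(abs(P[:,1]+.2165)<.03)]
    print(n,np.histogram(P[:,0],np.arange(.43,.66,.005)))
im,d,P=pts('side'); cv2.imwrite('pics/s2.png',cv2.resize(im[200:330,280:450],None,fx=4,fy=4))
E
```

```text
t: 4.9
tcp_pos: [0.5288, -0.2155, 0.1297]
eef_rot: [2.215, 2.213, 0.009]
force: [28.2, -6.6, -9.1]
finger_gap: 0.0167
gripper_force: 30.0
scene (array([ 0,  0,  0,  0,  0, 36, 49, 30, 33, 23,  0,  7, 13, 52, 40, 33,  3,
        5, 10,  9, 12, 10, 13, 11, 11,  8, 13, 26,  8,  6,  6,  5,  6, 21,
       26, 15,  5,  1,  6, 11,  8,  9,  7,  1,  0,  0]), array([0.43 , 0.435, 0.44 , 0.445, 0.45 , 0.455, 0.46 , 0.465, 0.47 ,
       0.475, 0.48 , 0.485, 0.49 , 0.495, 0.5  , 0.505, 0.51 , 0.515,
       0.52 , 0.525, 0.53 , 0.535, 0.54 , 0.545, 0.55 , 0.555, 0.56 ,
       0.565, 0.57 , 0.575, 0.58 , 0.585, 0.59 , 0.595, 0.6  , 0.605,
       0.61 , 0.615, 0.62 , 0.625, 0.63 , 0.635, 0.64 , 0.645, 0.65 ,
       0.655, 0.66 ]))
side (array([ 0,  0,  0,  0,  0, 31, 32, 23, 33, 14,  0,  7, 12, 33, 28, 25,  1,
        9,  9,  9,  9,  9,  7,  9, 11,  7, 10, 17,  5,  7, 10,  8,  9, 35,
       26, 19,  1,  7,  8,  7,  8,  7,  7,  0,  0,  0]), array([0.43 , 0.435, 0.44 , 0.445, 0.45 , 0.455, 0.46 , 0.465, 0.47 ,
       0.475, 0.48 , 0.485, 0.49 , 0.495, 0.5  , 0.505, 0.51 , 0.515,
       0.52 , 0.525, 0.53 , 0.535, 0.54 , 0.545, 0.55 , 0.555, 0.56 ,
       0.565, 0.57 , 0.575, 0.58 , 0.585, 0.59 , 0.595, 0.6  , 0.605,
       0.61 , 0.615, 0.62 , 0.625, 0.63 , 0.635, 0.64 , 0.645, 0.65 ,
       0.655, 0.66 ]))
```

View pics/s2.png

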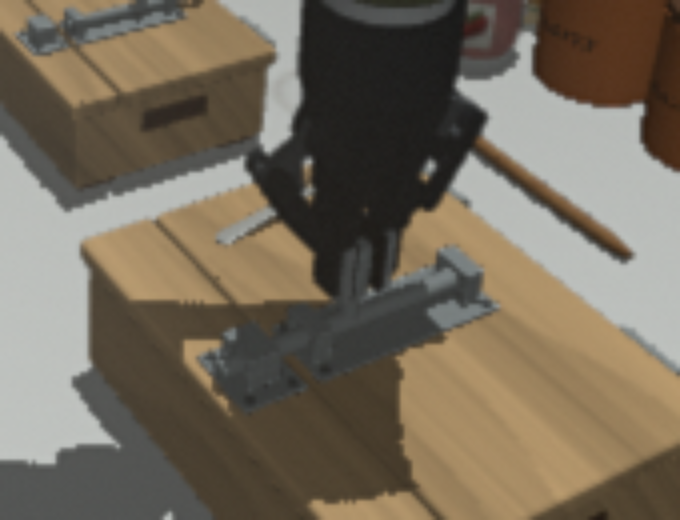

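The bolt's end now shows at the outer face of the keeper, left of (225,345) in the crop. The keeper's middle measures x≈0.4675, so home puts the knob at about 0.5285. The TCP is at 0.5288 and stopped at 28 N, so the bolt is home. I'll relax the push, release and rise.

```bash
python3 -m creep '[[0,0.3,0,0,0,0],[0,0,0,0,0,0]]'; python3 -m creep '[[0,0,0,0,0,0],[0,0,0,0,0,0],[0,0,0,0,0,0],[0,0,0,0,0,0],[0,0,0,0,0,0],[0,0,0,0,0,0]]' 0; python3 -m creep '[[0,0,-1,0,0,0],[0,0,-2,0,0,0],[0,0,-2,0,0,0],[0,0,-2,0,0,0],[0,0,-2,0,0,0],[0,0,-2,0,0,0],[0,0,0,0,0,0],[0,0,0,0,0,0]]'
python3 - <<'E'
from h import *
for n in('scene','side'):
    im,d,P=pts(n); cv2.imwrite(f'pics/{n}3.png',cv2.resize(im[190:330,270:470],None,fx=4,fy=4))
    k=P[d>0]; k=k[(k[:,2]>.128)&(k[:,2]<.165)&(abs(k[:,0]-.54)<.07)&(abs(k[:,1]+.215)<.04)]
    print(n,len(k),k.mean(0),k.min(0),k.max(0))
E
```

```text
t: 5.2
tcp_pos: [0.5291, -0.2154, 0.1296]
eef_rot: [2.219, 2.218, 0.002]
force: [9.7, -6.1, -0.2]
finger_gap: 0.0166
gripper_force: 30.1
t: 5.95
tcp_pos: [0.528, -0.2145, 0.1293]
eef_rot: [-2.221, -2.221, 0.0]
force: [-0.1, 0.3, 1.2]
finger_gap: 0.0854
gripper_force: 0.0
t: 6.95
tcp_pos: [0.5278, -0.2144, 0.2387]
eef_rot: [-2.221, -2.221, 0.0]
force: [0.4, -0.2, -0.2]
finger_gap: 0.0855
gripper_force: 0.0
scene 173 [ 0.52460606 -0.21617717  0.14619488] [ 0.51906303 -0.22324496  0.12856839] [ 0.53676323 -0.20604534  0.16003689]
side 120 [ 0.52527766 -0.21786015  0.14569866] [ 0.51850648 -0.22390028  0.1281254 ] [ 0.53487196 -0.20686826  0.15805229]
```

View pics/side3.png

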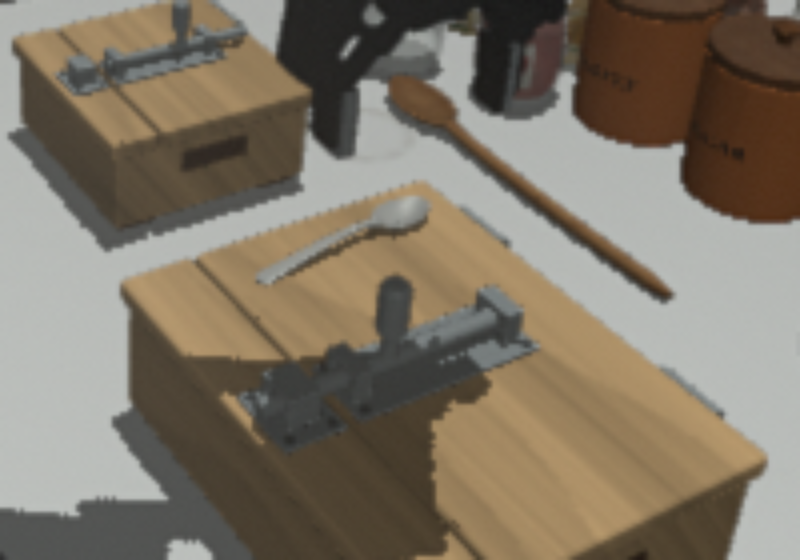

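The bolt runs through the keeper with the knob at (393,300) in the crop. The knob moved 41 mm to a hard stop, and the spoon and small box are untouched.

```bash
python3 -c "from rig import robot; print(robot.sign_off())"
```

```text
the job is handed in; nothing more can be done
None
```

The larger box's bolt is slid fully home to its stop through the keeper and released, the smaller box's bolt was left drawn back, and the job is handed in at about 7 s on the robot's clock.

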